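# Sort the odds and ends off the hob into their trays

### The job

Five odds and ends have been left on the cold hob: sort them into the trays on the worktop. Stand the two spice jars upright in the wooden tray, one in each bay, lay the two tea lights flat in the grey tray, one in each round recess, and lay the marker pen down inside the blue tray. Set each thing down rather than dropping or throwing it, and leave the low tin and the mug where they are.

Things in the scene. Friction and masses are not known exactly. Their poses are not given: they have to be found in the camera images.
- green_jar: spice jar with a green lid, upright cylinder 45 mm across, 106 mm tall; the lid is the top 20 mm, all of it rigid. Origin at the centre of its underside, z up.
- blue_jar: spice jar with a dark blue lid, otherwise the same size as the green-lidded one (45 mm across, 106 mm tall). Origin at the centre of its underside, z up.
- red_candle: tea light with red wax in a round metal cup, 38 mm across, 15 mm tall. Origin at the centre of its underside, z up.
- white_candle: tea light with white wax in a round metal cup, 38 mm across, 15 mm tall. Origin at the centre of its underside, z up.
- pen: white marker pen with a blue cap lying flat, 135 mm long, 17 mm wide, 16 mm high; round, it can roll when pushed. Origin at the middle of its length on its underside; y runs along its length, z up as it lies at the start (so its centre is 8 mm along +z).
- spice_tray: light wooden open tray 84 x 164 mm (x by y), 28 mm high, fixed, walls and bay divider 6 mm thick, floor 6 mm thick. One divider parallel to x at the middle makes two bays, each 72 x 73 mm inside, centred at y = -39.5 and +39.5 mm. Origin at the centre of its underside, on the worktop.
- candle_tray: flat grey plate 84 x 160 mm (x by y), 12 mm thick, fixed, with two round recesses 62 mm across and 5 mm deep (their floors 7 mm above the underside), centred at y = -36 and +36 mm. Origin at the centre of its underside, on the worktop.
- pen_tray: blue plastic open tray 98 x 170 mm (x by y), 20 mm high, fixed, walls and floor 4 mm thick, so 90 x 162 mm inside: the pen fits only along y, the long side. Origin at the centre of its underside, on the worktop.
- low_tin: bystander: low round food tin 87 mm across, 40 mm tall, stands on the worktop; to be left alone. Origin at the centre of its underside.
- cup: bystander: white mug with a diamond pattern, 83 x 116 mm with its handle, 94 mm tall, stands on the worktop; to be left alone. Origin at its underside, handle towards -y. The hob is a black glass plate whose top is 6 mm above the worktop (worktop z = 0); the five things start on it, at y below -0.17.
Mind the look-alikes: they are no part of the job. There is more than one size of the pen; the job needs the larger.

How it is judged:
By the outcome, as a careful person would: the job done as asked, in the order asked, and still so for the second after the job is handed in, with the robot touching nothing.
It also fails if it takes over 128 s, if anything falls off the work surface, if the arm or the gripper's body presses on something with over 40 N, if the wrist force passes 120 N, or if a joint passes its speed limit or range.

### The arm

A 7-joint arm with a two-finger parallel gripper is mounted at the origin on a cart in front of the work surface, level with it; the furniture and walls round the work are solid. World frame = base frame: x ahead of the robot, y to its left, z up, the work surface at z = 0. Lengths are in m, angles in degrees, forces in N, time in s.
With the tool pointing down it reaches from about 0.425 to 0.95 m from the base axis. Payload 16.7 kg.
Tool frame: the origin (TCP) lies midway between the tips of the shut fingers; the grasp point (between the pads) lies 19 mm behind it (arm.grasp_offset is the distance from the TCP to the grasp point, in m); z points along the fingers, y is the line along which they close (so a half turn about z gives the same grasp; the last joint's range is limited). The gripper opens to 94 mm and grips with 3 to 60 N. Pads are 16 mm wide; open, the fingers measure 119 mm over their backs; the gripper's body (75 mm by 177 mm) begins 78 mm behind the grasp point.
Start: joints at [-73.596, 24.414, 4.234, 92.017, -1.954, 63.644, -3.845], TCP at [0.285, 0.612, 0.205] pointing down, gripper open.
Joint ranges: [-163.25, 163.25], [-28.42, 122.38], [-70.27, 78.77], [12.13, 141.07], [-58.53, 238.53], [9.26, 117.41], [-156.51, 156.51]. Speed limits (degrees/s): [108.29, 108.29, 136.94, 136.94, 172.46, 172.46, 172.46].

### API

Orientations are given as [roll, pitch, yaw] about the fixed x, y, z axes, in that order (R = Rz(yaw) Ry(pitch) Rx(roll)).
In Python, from workcell import arm, eyes, nets gives the robot as it stands.
- The arm moves only by the tool send_rows, never from a script. Its argument "series" is a list of rows, each a list of 7 numbers: the shift along the tool's x, y, z in a scale on which 1.0 is 800 mm, then the turn, a rotation vector about the tool's x, y, z in a scale on which 1.0 is 2 rad, then the opening, from 0 (shut) to 1 (fully open). In form: [[tx, ty, tz, wx, wy, wz, gripper], ...]. A call has 1 to 20 rows; each row is the pose to reach, as a shift and turn from the pose commanded when the call began, along the tool's axes at that moment; what a row does not reach only later rows make up. A row lasts 1/12 s, in which the tool goes at most 41.7 mm and 7.16 degrees, less where a joint would pass 70% of its speed; a pose out of reach is approached as far as the arm can. A call with a gripper value outside its range is refused whole. The fingers move at their own pace and stop on an object; the grip force is fixed at half the most. Time passes only in rows, so rows that repeat a pose let the fingers close. It gives the time, the measured TCP pose, the force, the opening and the grip force at its end, in the units of the state.
- arm.get_state(): the state, without advancing time (a new reading comes with each control period).
- eyes.read_camera(name): name is "scene" or "top"; returns the picture (480x640x3 uint8, red, green, blue); there is no depth.
- eyes.camera_params(name): a dict with "intrinsics" (3x3 intrinsics, pixels), "k1" (the pictures are not rectified: a ray, as slopes to the right and down, at radius r is drawn at 1 + k1 r^2 times it, then the intrinsics apply), "extrinsics" (4x4, takes a point from camera to world coordinates). Camera axes: x right, y up, looking along -z (the intrinsics and any distortion apply to the point x, -y, -z); pixel columns grow to the right and rows downward; lengths in m; the calibration is good to about 2 mm. A picture is of the moment at which its call begins. camera_params takes no time and is no camera call.
- arm.finish_job(): hands the job in; it is judged then, once.
Trained networks look in the newest picture that a camera, given by its name, has taken for a name from the list of things; names that differ only in an ending like _2 or _b are one class to them, and where a whole thing is asked for, a point or a joint stands for the part that bears it (a point fixed in the world has none). Each returns a list of dicts, best first, with "p" (0 to 1); they miss things now and then, are a little off and sometimes report something else, mostly with a low value. They report only what shows in the picture. A call takes as long as a camera call. They do not tell look-alikes from the thing itself.
- nets.find_in(thing, camera): "xy" ([column, row] in pixels, amid what is visible of it).
The state is a dict: "time": time; "joint_pos": joint angles; "qd": joint speeds; "tau": joint torques, N m; "ee_pos": TCP position; "tcp_rot": TCP orientation; "ft_force": force on the tool from outside, world axes, zero at the start; "ft_torque": the same for the moment, N m; "grip_width": opening from 0.0 (shut) to 1.0 (fully open); "finger_force": force on a finger pad.
Only numpy, scipy, OpenCV 4.12 (cv2) and the standard library are available. Lean on these libraries where they do the work, as an engineer would, in place of code of your own. Each camera call takes 0.05 s, during which the arm holds its last target. There are 200 camera calls.

## Working session

There is one attempt and no reset: what is moved stays moved. The work goes in short steps, Python scripts to look and compute and a tool call to move; the robot and the scene stay as the last step left them, time stands still between calls to the robot, and variables do not carry over. Pictures are saved under pics/ and viewed, at most 14 in all, crops included, and the job is handed in when it is done.

Besides the shell and the picture viewer there is one more tool, called by a JSON object that holds its "api" and its "payload". send_rows: Moves the arm, as the interface text tells. Its arguments: {"type":"object","properties":{"series":{"type":"array","items":{"type":"array","items":{"type":"number"}}}},"required":["series"]}

```bash
mkdir -p pics; ls; cat > h.py <<'E'
import numpy as np, cv2
from workcell import arm, eyes, nets
from scipy.spatial.transform import Rotation as R
def shot(cam,name=None):
    im=eyes.read_camera(cam)
    if name: cv2.imwrite(f'pics/{name}.png',cv2.cvtColor(im,cv2.COLOR_RGB2BGR))
    return im
def world(cam,uv,z):
    p=eyes.camera_params(cam);K=np.array(p['intrinsics']);E=np.array(p['extrinsics'])
    d=np.array([[[ (uv[0]-K[0,2])/K[0,0],(uv[1]-K[1,2])/K[1,1]]]])
    s=cv2.undistortPoints(d,np.eye(3),np.array([p['k1'],0,0,0,0.]))[0,0]
    r=E[:3,:3]@np.array([s[0],-s[1],-1]);o=E[:3,3]
    return o+r*(z-o[2])/r[2]
def pix(cam,P):
    p=eyes.camera_params(cam);E=np.array(p['extrinsics'])
    c=E[:3,:3].T@(np.array(P,float)-E[:3,3])
    return cv2.projectPoints(np.array([[c[0],-c[1],-c[2]]]),np.zeros(3),np.zeros(3),np.array(p['intrinsics']),np.array([p['k1'],0,0,0,0.]))[0][0,0]
E
python3 - <<'E'
from h import *
for c in('scene','top'):
    shot(c,c+'0')
    p=eyes.camera_params(c);print(c,np.round(p['extrinsics'],3).tolist(),np.round(p['intrinsics'],1).tolist(),p['k1'])
    for t in 'green_jar blue_jar red_candle white_candle pen spice_tray candle_tray pen_tray low_tin cup'.split():
        print(t,[(np.round(d['xy']).tolist(),round(d['p'],2)) for d in nets.find_in(t,c)[:4]])
s=arm.get_state();print({k:np.round(v,3).tolist() for k,v in s.items()})
E
```

```text
pics
scene [[0.538, 0.416, -0.734, -0.444], [-0.843, 0.29, -0.453, -0.671], [0.024, 0.862, 0.506, 0.711], [0.0, 0.0, 0.0, 1.0]] [[621.6, 0.0, 316.6], [0.0, 621.6, 243.2], [0.0, 0.0, 1.0]] -0.07995090963783108
green_jar [([332.0, 276.0], 0.68)]
blue_jar [([485.0, 299.0], 0.65)]
red_candle [([403.0, 329.0], 0.53)]
white_candle [([440.0, 282.0], 0.64)]
pen [([374.0, 258.0], 0.83), ([198.0, 275.0], 0.65)]
spice_tray [([252.0, 247.0], 0.6), ([405.0, 329.0], 0.38)]
candle_tray [([273.0, 212.0], 0.79)]
pen_tray [([165.0, 238.0], 0.6)]
low_tin [([196.0, 208.0], 0.93), ([333.0, 277.0], 0.73)]
cup [([356.0, 212.0], 0.57)]
top [[-0.009, 0.979, -0.205, 0.295], [-1.0, -0.01, -0.003, -0.068], [-0.005, 0.204, 0.979, 1.148], [0.0, 0.0, 0.0, 1.0]] [[526.7, 0.0, 315.0], [0.0, 526.7, 245.6], [0.0, 0.0, 1.0]] -0.08862203145889559
green_jar [([368.0, 292.0], 0.68)]
blue_jar [([501.0, 258.0], 0.75), ([233.0, 198.0], 0.68)]
red_candle [([442.0, 302.0], 0.71)]
white_candle [([433.0, 221.0], 0.64)]
pen [([366.0, 222.0], 0.58), ([241.0, 333.0], 0.58)]
spice_tray [([258.0, 272.0], 0.93), ([434.0, 220.0], 0.67)]
candle_tray [([232.0, 201.0], 0.65)]
pen_tray [([152.0, 316.0], 0.62)]
low_tin [([160.0, 243.0], 0.71)]
cup [([318.0, 171.0], 0.89), ([232.0, 200.0], 0.7)]
{'time': 1.1, 'joint_pos': [-73.598, 24.413, 4.233, 92.018, -1.952, 63.643, -3.845], 'qd': [-0.019, -0.073, 0.072, 0.071, 0.027, 0.099, -0.038], 'tau': [0.003, -93.552, 3.664, -45.456, -0.049, 0.013, -0.0], 'ee_pos': [0.285, 0.612, 0.205], 'tcp_rot': [-179.998, -0.001, 155.031], 'ft_force': [-0.597, -0.322, 0.56], 'ft_torque': [0.017, 0.032, -0.009], 'finger_force': 0.0, 'grip_width': 1.002}
```

View pics/scene0.png

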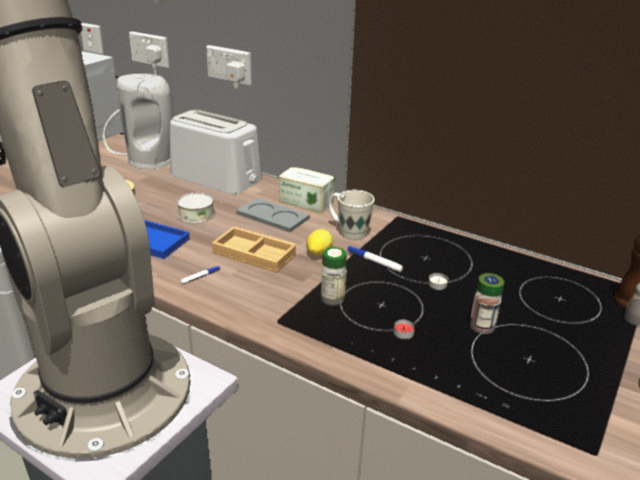

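View pics/top0.png

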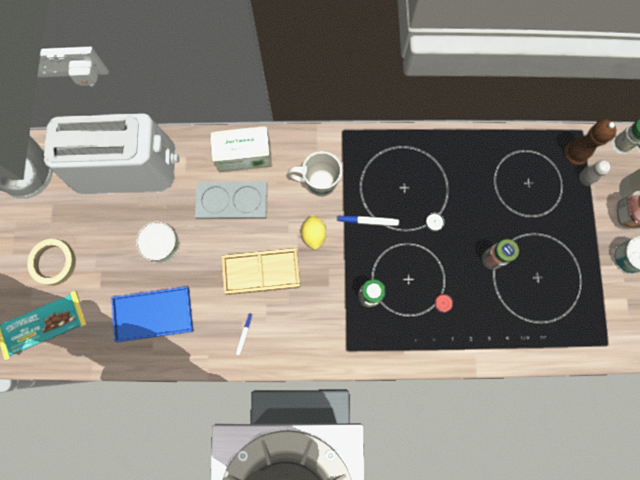

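The pictures show the hob on the right of the top view: green jar (373,292), blue-lidded jar (501,255), red tea light (444,303), white tea light (435,222) and the larger pen (338–398, 220). The small look-alike pen is at (243,333). The trays are at (261,271), (231,200) and (152,314).

```bash
python3 - <<'E'
from h import *
im=cv2.imread('pics/top0.png'); sc=cv2.imread('pics/scene0.png')
cv2.imwrite('pics/c1.png',cv2.resize(im[185:345,325:535],None,fx=3.75,fy=3.75,interpolation=cv2.INTER_CUBIC)[:600])
cv2.imwrite('pics/c2.png',cv2.resize(im[170:370,100:310],None,fx=3,fy=3,interpolation=cv2.INTER_CUBIC)[:600])
cv2.imwrite('pics/c3.png',cv2.resize(sc[235:345,310:515],None,fx=3.9,fy=3.9,interpolation=cv2.INTER_CUBIC)[:600])
E
```

```text
(no output)
```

View pics/c1.png

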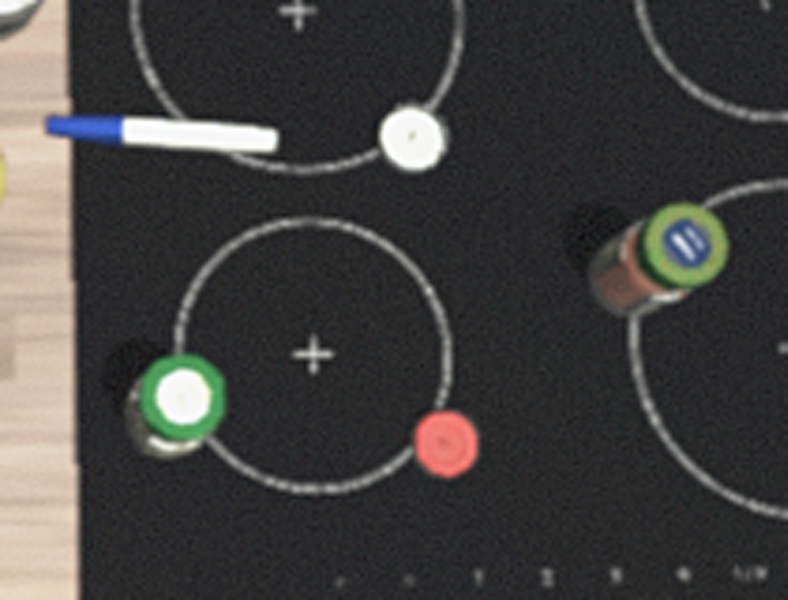

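View pics/c2.png

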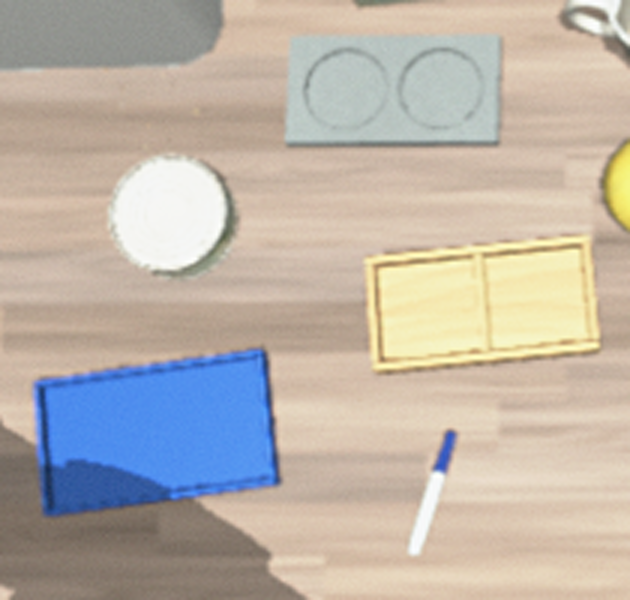

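View pics/c3.png

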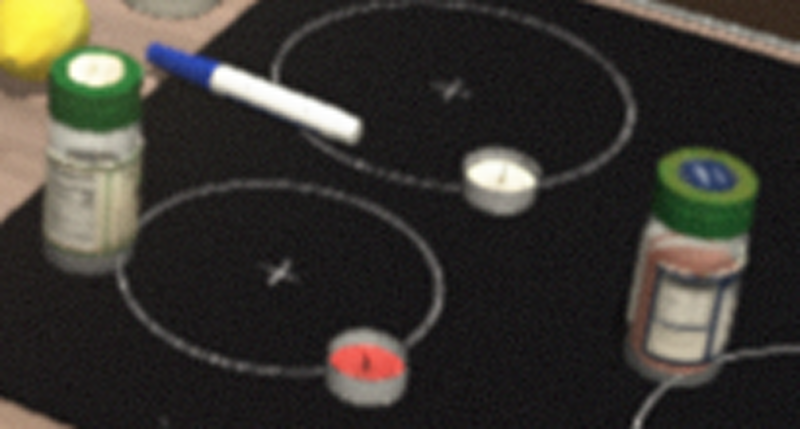

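Close up: green jar lid centre at crop (182,397), blue disc lid (685,245), red candle (446,443), white (413,137), pen from (47,124) to (277,141). The trays are turned a few degrees, and nothing blocks them.

```bash
python3 - <<'E'
from h import *
f=lambda X,Y,s,a,b:((X+.5)/s-.5+a,(Y+.5)/s-.5+b)
A=lambda X,Y:f(X,Y,3.75,325,185); B=lambda X,Y:f(X,Y,3,100,170); C=lambda X,Y:f(X,Y,3.9,310,235)
pr=lambda n,c,uv,z:print(n,c,np.round(world(c,uv,z)*1000,1)[:2])
for n,a,c,z in [('green',(182,397),(97,69),.112),('blue',(685,245),(707,175),.112),('red',(446,443),(367,356),.020),('white',(413,137),(501,174),.021),('penCap',(47,124),(150,52),.014),('penEnd',(277,141),(357,130),.014),('penjoint',(122,131),(216,78),.014)]:
    pr(n,'top',A(*a),z); pr(n,'scene',C(*c),z)
for n,z,ps in [('spice',.028,[(366,257),(588,237),(600,350),(376,372)]),('candle',.012,[(290,36),(500,36),(499,143),(286,143)]),('pen',.02,[(36,381),(266,350),(279,483),(47,513)]),('rec',.012,[(346,88),(442,88)])]:
    w=np.array([world('top',B(*p),z)[:2] for p in ps])*1000
    print(n,w.round(1).tolist(),w.mean(0).round(1),[np.linalg.norm(w[i]-w[i-1]).round(1) for i in range(len(w))])
    if n=='rec': d=w[0]-w[1]
    else: d=(w[0]+w[3]-w[1]-w[2])
    print(' yaw',np.degrees(np.arctan2(-d[0],d[1])).round(1))
pr('smallpen','top',B(455,430),.01);pr('smallpen','top',B(414,555),.01)
pr('lemon','top',(314,232),.03);pr('cup','top',(322,173),.094);pr('tin','top',B(171,213),.04)
E
```

```text
green top [ 419.6 -178.1]
green scene [ 415.9 -179.8]
blue top [ 498.4 -453.6]
blue scene [ 494.4 -455.1]
red top [ 402.2 -339. ]
red scene [ 399.8 -339.8]
white top [ 583.  -329.5]
white scene [ 576.2 -331.8]
penCap top [ 594.8 -113.6]
penCap scene [ 589.3 -114.4]
penEnd top [ 583.1 -249.8]
penEnd scene [ 582.1 -246.9]
penjoint top [ 590.1 -158. ]
penjoint scene [ 585.9 -158.6]
spice [[509.4, 139.2], [522.6, -21.7], [440.3, -30.1], [425.8, 129.9]] [474.5  54.3] [np.float64(84.1), np.float64(161.5), np.float64(82.8), np.float64(160.7)]
 yaw 4.9
candle [[683.8, 205.2], [681.5, 45.3], [597.9, 45.1], [599.8, 204.8]] [640.7 125.1] [np.float64(84.0), np.float64(159.9), np.float64(83.6), np.float64(159.7)]
 yaw -0.8
pen [[421.4, 380.6], [443.2, 211.8], [347.8, 199.1], [326.6, 366.7]] [384.8 289.5] [np.float64(95.9), np.float64(170.2), np.float64(96.2), np.float64(169.0)]
 yaw 7.3
rec [[642.0, 161.0], [641.1, 88.5]] [641.5 124.7] [np.float64(72.5), np.float64(72.5)]
 yaw -0.8
smallpen top [385.6  75. ]
smallpen top [297.2 103.2]
lemon top [558.9 -61.8]
cup top [671.4 -80.1]
tin top [540.9 280.5]
```

The rows are not in the units I measure in: shifts go in shares of 800 mm and turns go in shares of 2 rad. I convert before sending: -518 mm is -0.6475, -456 mm is -0.57, 1.135 rad is 0.5675.

{"api": "send_rows", "payload": {"series": [[-0.4838, -0.3425, 0, 0, 0, 0.5675, 1], [-0.4838, -0.3425, 0, 0, 0, 0.5675, 1], [-0.4838, -0.3425, 0, 0, 0, 0.5675, 1], [-0.4838, -0.3425, 0, 0, 0, 0.5675, 1], [-0.4838, -0.3425, 0, 0, 0, 0.5675, 1], [-0.4838, -0.3425, 0, 0, 0, 0.5675, 1], [-0.4838, -0.3425, 0, 0, 0, 0.5675, 1], [-0.4838, -0.3425, 0, 0, 0, 0.5675, 1], [-0.4838, -0.3425, 0, 0, 0, 0.5675, 1], [-0.4838, -0.3425, 0, 0, 0, 0.5675, 1], [-0.4838, -0.3425, 0, 0, 0, 0.5675, 1], [-0.57, -0.6475, 0, 0, 0, 0.5675, 1], [-0.57, -0.6475, 0, 0, 0, 0.5675, 1], [-0.57, -0.6475, 0, 0, 0, 0.5675, 1], [-0.57, -0.6475, 0, 0, 0, 0.5675, 1], [-0.57, -0.6475, 0, 0, 0, 0.5675, 1], [-0.57, -0.6475, 0, 0, 0, 0.5675, 1], [-0.57, -0.6475, 0, 0, 0, 0.5675, 1], [-0.57, -0.6475, 0, 0, 0, 0.5675, 1]]}}

```text
time: 2.68
ee_pos: [0.4789, -0.0545, 0.2059]
tcp_rot: [180.0, -0.0, 89.7]
ft_force: [0.1, 0.1, 0.2]
grip_width: 1.0
finger_force: 0.0
```

To row units: -129 mm is -0.1613, -62 mm is -0.0775.

{"api": "send_rows", "payload": {"series": [[-0.1613, -0.0775, 0.05, 0, 0, 0, 1], [-0.1613, -0.0775, 0.05, 0, 0, 0, 1], [-0.1613, -0.0775, 0.05, 0, 0, 0, 1], [-0.1613, -0.0775, 0.05, 0, 0, 0, 1], [-0.1613, -0.0775, 0.05, 0, 0, 0, 1], [-0.1613, -0.0775, 0.05, 0, 0, 0, 1], [-0.1613, -0.0775, 0.05, 0, 0, 0, 1]]}}

```text
time: 3.27
ee_pos: [0.4183, -0.1784, 0.1657]
tcp_rot: [180.0, -0.0, 90.0]
ft_force: [-0.2, 0.7, -0.6]
grip_width: 1.003
finger_force: 0.0
```

To row units: 104 mm is 0.13, 75 mm is 0.0938.

{"api": "send_rows", "payload": {"series": [[0, 0, 0.05, 0, 0, 0, 1], [0, 0, 0.0938, 0, 0, 0, 1], [0, 0, 0.13, 0, 0, 0, 1], [0, 0, 0.13, 0, 0, 0, 1], [0, 0, 0.13, 0, 0, 0, 0.3], [0, 0, 0.13, 0, 0, 0, 0.3], [0, 0, 0.13, 0, 0, 0, 0.3], [0, 0, 0.13, 0, 0, 0, 0.3], [0, 0, 0.13, 0, 0, 0, 0.3], [0, 0, 0.13, 0, 0, 0, 0.3], [0, 0, 0.13, 0, 0, 0, 0.3], [0, 0, 0.13, 0, 0, 0, 0.3], [0, 0, 0.13, 0, 0, 0, 0.3]]}}

```text
time: 4.35
ee_pos: [0.4179, -0.1792, 0.0617]
tcp_rot: [180.0, -0.0, 90.0]
ft_force: [1.0, 0.1, 5.7]
grip_width: 0.481
finger_force: 29.9
```

To row units: 273 mm is 0.3413, 262 mm is 0.3275.

{"api": "send_rows", "payload": {"series": [[0, 0, -0.0188, 0, 0, 0, 0.3], [0, 0, -0.0563, 0, 0, 0, 0.3], [0, 0, -0.1, 0, 0, 0, 0.3], [0.025, 0.025, -0.1313, 0, 0, 0, 0.3], [0.0625, 0.0438, -0.1375, 0, 0, 0, 0.3], [0.1063, 0.0638, -0.1375, 0, 0, 0, 0.3], [0.1563, 0.0638, -0.1375, 0, 0, 0, 0.3], [0.2063, 0.0638, -0.1375, 0, 0, 0, 0.3], [0.2563, 0.0638, -0.1375, 0, 0, 0, 0.3], [0.3, 0.0638, -0.1375, 0, 0, 0, 0.3], [0.3275, 0.0638, -0.1375, 0, 0, 0, 0.3], [0.3413, 0.0638, -0.1313, 0, 0, 0, 0.3], [0.3413, 0.0638, -0.1, 0, 0, 0, 0.3], [0.3413, 0.0638, -0.0625, 0, 0, 0, 0.3], [0.3413, 0.0638, -0.0625, 0, 0, 0, 0.3], [0.3413, 0.0638, -0.0625, 0, 0, 0, 0.3]]}}

```text
time: 5.68
ee_pos: [0.4677, 0.0924, 0.1108]
tcp_rot: [-179.8, 0.1, 89.9]
ft_force: [-0.6, 0.3, -0.4]
grip_width: 0.485
finger_force: 29.9
```

```bash
python3 - <<'E'
from h import *
im=shot('scene','s1');shot('top','t1')
im=cv2.imread('pics/s1.png');cv2.imwrite('pics/s1c.png',cv2.resize(im[160:310,150:400],None,fx=3.2,fy=3.2,interpolation=cv2.INTER_CUBIC))
print(arm.get_state()['ee_pos'])
E
```

```text
[0.46921989 0.09312381 0.11252745]
```

View pics/s1c.png

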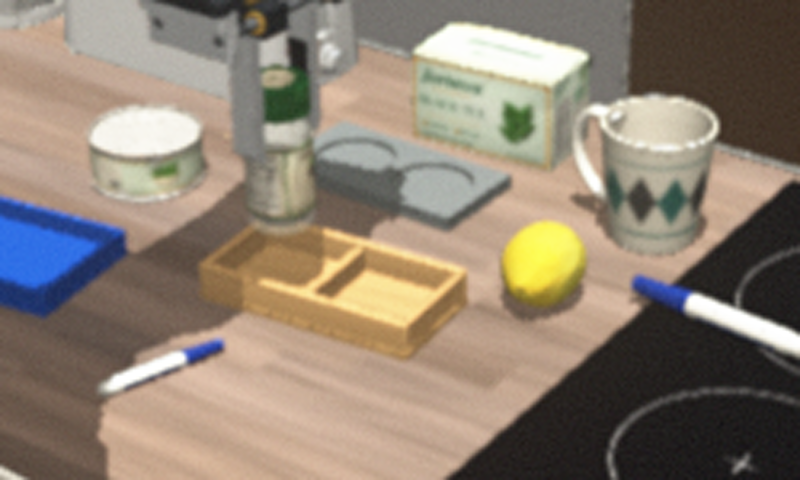

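The jar hangs over the left bay at about crop (280,220). I'll check the tray pose against the scene picture before lowering.

```bash
python3 - <<'E'
from h import *
for n,u in [('left',(203,265)),('right',(467,270)),('near',(409,324))]:
    print(n,np.round(world('scene',((u[0]+.5)/3.2-.5+150,(u[1]+.5)/3.2-.5+160),.028)*1000,1))
E
```

```text
left [421.3 126.5  28. ]
right [517.8 -23.7  28. ]
near [439.6 -31.6  28. ]
```

To row units: 49 mm is 0.0613, 48 mm is 0.06.

{"api": "send_rows", "payload": {"series": [[0, 0, 0.0313, 0, 0, 0, 0.3], [0, 0, 0.05, 0, 0, 0, 0.3], [0, 0, 0.0575, 0, 0, 0, 0.3], [0, 0, 0.06, 0, 0, 0, 0.3], [0, 0, 0.0613, 0, 0, 0, 0.3], [0, 0, 0.0613, 0, 0, 0, 0.3]]}}

```text
time: 6.28
ee_pos: [0.4693, 0.0939, 0.0634]
tcp_rot: [179.9, -0.0, 90.0]
ft_force: [-0.0, 0.2, -1.3]
grip_width: 0.481
finger_force: 29.9
```

To row units: 1.5 mm is 0.0019, 1 mm is 0.0013.

{"api": "send_rows", "payload": {"series": [[0, 0, 0.0013, 0, 0, 0, 0.3], [0, 0, 0.0019, 0, 0, 0, 0.3], [0, 0, 0.0019, 0, 0, 0, 0.3]]}}

```text
time: 6.53
ee_pos: [0.4693, 0.094, 0.0617]
tcp_rot: [179.9, -0.0, 90.0]
ft_force: [-1.4, 0.1, 5.9]
grip_width: 0.485
finger_force: 29.9
```

To row units: -420 mm is -0.525, -110 mm is -0.1375.

{"api": "send_rows", "payload": {"series": [[0, 0, 0, 0, 0, 0, 0.7], [0, 0, 0, 0, 0, 0, 0.9], [0, 0, 0, 0, 0, 0, 0.9], [0, 0, 0, 0, 0, 0, 0.9], [0, 0, -0.025, 0, 0, 0, 0.9], [0, 0, -0.0625, 0, 0, 0, 0.9], [0, 0, -0.1063, 0, 0, 0, 0.9], [0, 0, -0.1375, 0, 0, 0, 0.9], [-0.025, 0.0063, -0.1438, 0, 0, 0, 1], [-0.075, 0.0125, -0.1438, 0, 0, 0, 1], [-0.125, 0.025, -0.1438, 0, 0, 0, 1], [-0.175, 0.0338, -0.1438, 0, 0, 0, 1], [-0.225, 0.0338, -0.1438, 0, 0, 0, 1], [-0.275, 0.0338, -0.1438, 0, 0, 0, 1], [-0.325, 0.0338, -0.1438, 0, 0, 0, 1], [-0.375, 0.0338, -0.1438, 0, 0, 0, 1], [-0.425, 0.0338, -0.1438, 0, 0, 0, 1], [-0.475, 0.0338, -0.1438, 0, 0, 0, 1], [-0.525, 0.0338, -0.1438, 0, 0, 0, 1]]}}

```text
time: 8.12
ee_pos: [0.4952, -0.328, 0.1759]
tcp_rot: [-180.0, -0.0, 90.0]
ft_force: [1.2, 0.8, 0.3]
grip_width: 1.0
finger_force: 0.0
```

To row units: -128 mm is -0.16, -115 mm is -0.1438.

{"api": "send_rows", "payload": {"series": [[-0.05, 0, 0, 0, 0, 0, 1], [-0.1, 0, 0, 0, 0, 0, 1], [-0.1438, 0, 0, 0, 0, 0, 1], [-0.16, 0, 0, 0, 0, 0, 1], [-0.16, 0, 0, 0, 0, 0, 1], [-0.16, 0, 0, 0, 0, 0, 1], [-0.16, 0, 0, 0, 0, 0, 1]]}}

```text
time: 8.7
ee_pos: [0.4958, -0.4531, 0.1757]
tcp_rot: [-180.0, -0.0, 90.0]
ft_force: [-0.0, 0.5, 0.2]
grip_width: 0.999
finger_force: 0.0
```

```bash
python3 - <<'E'
from h import *
shot('top','t2');im=cv2.imread('pics/t2.png')
a=cv2.resize(im[230:310,200:310],None,fx=3.6,fy=3.6,interpolation=cv2.INTER_CUBIC);b=cv2.resize(im[215:295,440:550],None,fx=3.6,fy=3.6,interpolation=cv2.INTER_CUBIC)
cv2.imwrite('pics/t2c.png',np.hstack([a,b]))
s=arm.get_state();print(s['ee_pos'],s['joint_pos'])
E
```

```text
[ 0.4961052  -0.45283239  0.1758759 ] [  8.31609963  30.62332896  40.85794935  95.75838862 -22.20593524
  62.02450865  55.90180084]
```

View pics/t2c.png

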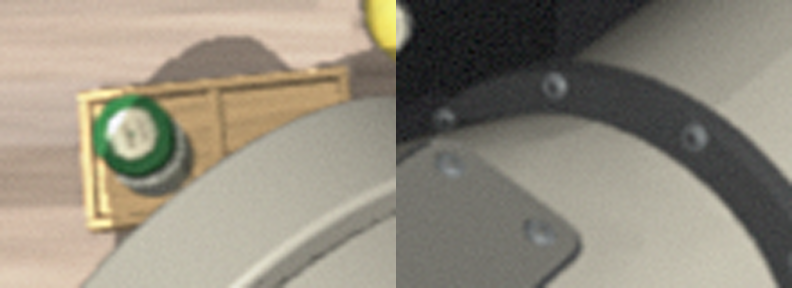

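The green jar stands upright in its bay at crop (150,150), clear of the walls. Next, grasp the blue jar.

To row units: 114 mm is 0.1425, 80 mm is 0.1.

{"api": "send_rows", "payload": {"series": [[-0.0013, 0, 0.05, 0, 0, 0, 1], [-0.0013, 0, 0.1, 0, 0, 0, 1], [-0.0013, 0, 0.1425, 0, 0, 0, 1], [-0.0013, 0, 0.1425, 0, 0, 0, 1], [-0.0013, 0, 0.1425, 0, 0, 0, 0.3], [-0.0013, 0, 0.1425, 0, 0, 0, 0.3], [-0.0013, 0, 0.1425, 0, 0, 0, 0.3], [-0.0013, 0, 0.1425, 0, 0, 0, 0.3], [-0.0013, 0, 0.1425, 0, 0, 0, 0.3], [-0.0013, 0, 0.1425, 0, 0, 0, 0.3], [-0.0013, 0, 0.1425, 0, 0, 0, 0.3], [-0.0013, 0, 0.1425, 0, 0, 0, 0.3], [-0.0013, 0, 0.1425, 0, 0, 0, 0.3]]}}

```text
time: 9.83
ee_pos: [0.4959, -0.4553, 0.0622]
tcp_rot: [180.0, 0.0, 90.0]
ft_force: [1.9, -0.4, 3.2]
grip_width: 0.485
finger_force: 29.8
```

To row units: 469 mm is 0.5863, -110 mm is -0.1375.

{"api": "send_rows", "payload": {"series": [[0, 0, -0.0188, 0, 0, 0, 0.3], [0, 0, -0.0563, 0, 0, 0, 0.3], [0, 0, -0.1, 0, 0, 0, 0.3], [0.025, 0, -0.1313, 0, 0, 0, 0.3], [0.0688, -0.0063, -0.1375, 0, 0, 0, 0.3], [0.1188, -0.025, -0.1375, 0, 0, 0, 0.3], [0.1688, -0.025, -0.1375, 0, 0, 0, 0.3], [0.2188, -0.025, -0.1375, 0, 0, 0, 0.3], [0.2688, -0.025, -0.1375, 0, 0, 0, 0.3], [0.3188, -0.025, -0.1375, 0, 0, 0, 0.3], [0.3688, -0.025, -0.1375, 0, 0, 0, 0.3], [0.4188, -0.025, -0.1375, 0, 0, 0, 0.3], [0.4688, -0.025, -0.1375, 0, 0, 0, 0.3], [0.5125, -0.025, -0.1375, 0, 0, 0, 0.3], [0.55, -0.025, -0.1375, 0, 0, 0, 0.3], [0.575, -0.025, -0.1375, 0, 0, 0, 0.3], [0.5863, -0.025, -0.125, 0, 0, 0, 0.3], [0.5863, -0.025, -0.0938, 0, 0, 0, 0.3], [0.5863, -0.025, -0.0563, 0, 0, 0, 0.3], [0.5863, -0.025, -0.0563, 0, 0, 0, 0.3]]}}

```text
time: 11.5
ee_pos: [0.473, 0.0128, 0.1034]
tcp_rot: [-179.7, 0.1, 90.0]
ft_force: [-1.9, -0.6, -2.5]
grip_width: 0.485
finger_force: 29.8
```

To row units: 44 mm is 0.055, 43 mm is 0.0538.

{"api": "send_rows", "payload": {"series": [[0, 0, 0.025, 0, 0, 0, 0.3], [0, 0, 0.0438, 0, 0, 0, 0.3], [0, 0, 0.0513, 0, 0, 0, 0.3], [0, 0, 0.0538, 0, 0, 0, 0.3], [0, 0, 0.055, 0, 0, 0, 0.3], [0, 0, 0.055, 0, 0, 0, 0.3]]}}

```text
time: 12.0
ee_pos: [0.4761, 0.0136, 0.0638]
tcp_rot: [180.0, -0.0, 90.0]
ft_force: [-0.1, -0.1, -1.4]
grip_width: 0.487
finger_force: 29.8
```

To row units: 1.5 mm is 0.0019, 1 mm is 0.0013.

{"api": "send_rows", "payload": {"series": [[0, 0, 0.0013, 0, 0, 0, 0.3], [0, 0, 0.0019, 0, 0, 0, 0.3], [0, 0, 0.0019, 0, 0, 0, 0.3]]}}

```text
time: 12.25
ee_pos: [0.4762, 0.0139, 0.0621]
tcp_rot: [179.9, -0.0, 90.0]
ft_force: [0.7, -0.6, 6.0]
grip_width: 0.479
finger_force: 29.8
```

To row units: -353 mm is -0.4413, -110 mm is -0.1375.

{"api": "send_rows", "payload": {"series": [[0, 0, 0, 0, 0, 0, 0.7], [0, 0, 0, 0, 0, 0, 0.9], [0, 0, 0, 0, 0, 0, 0.9], [0, 0, 0, 0, 0, 0, 0.9], [0, 0, -0.025, 0, 0, 0, 0.9], [0, 0, -0.0625, 0, 0, 0, 0.9], [0, 0, -0.1063, 0, 0, 0, 0.9], [0, 0, -0.1375, 0, 0, 0, 0.9], [-0.025, 0, -0.1438, 0, 0, 0, 1], [-0.075, 0, -0.1438, 0, 0, 0, 1], [-0.125, 0, -0.1438, 0, 0, 0, 1], [-0.175, 0, -0.1438, 0, 0, 0, 1], [-0.225, 0, -0.1375, 0, 0, 0, 1], [-0.275, -0.025, -0.125, 0, 0, 0, 1], [-0.3188, -0.05, -0.1063, 0, 0, 0, 1], [-0.3625, -0.0688, -0.0938, 0, 0, 0, 1], [-0.4, -0.0875, -0.0813, 0, 0, 0, 1], [-0.4313, -0.0938, -0.075, 0, 0, 0, 1], [-0.4413, -0.0938, -0.0625, 0, 0, 0, 1], [-0.4413, -0.0938, -0.0625, 0, 0, 0, 1]]}}

```text
time: 13.92
ee_pos: [0.399, -0.3412, 0.1103]
tcp_rot: [-179.9, 0.0, 89.8]
ft_force: [-1.2, 0.6, -1.0]
grip_width: 1.001
finger_force: 0.0
```

```bash
python3 - <<'E'
from h import *
shot('scene','s3');im=cv2.imread('pics/s3.png')
cv2.imwrite('pics/s3c.png',cv2.resize(im[185:365,200:460],None,fx=3,fy=3,interpolation=cv2.INTER_CUBIC))
print(arm.get_state()['ee_pos'])
E
```

```text
[ 0.39953534 -0.33980481  0.11079482]
```

View pics/s3c.png

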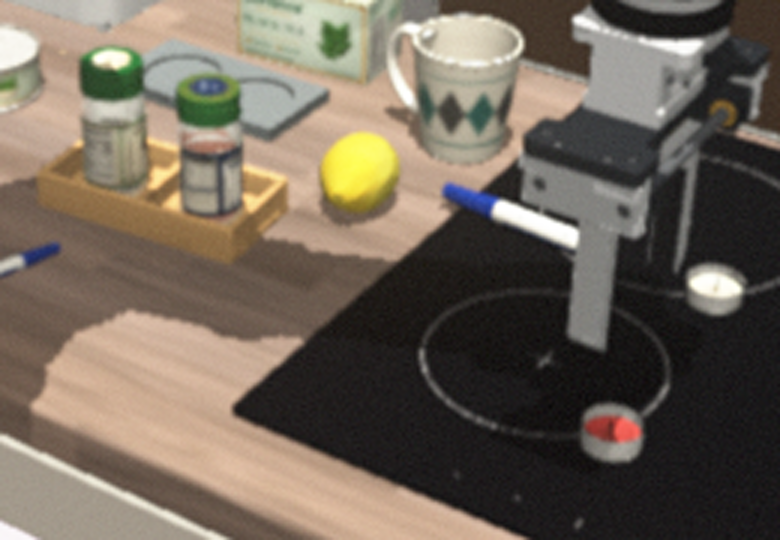

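Both jars stand upright, one in each bay; the red candle at crop (611,432) lies undisturbed under the gripper. Next I grasp it.

To row units: 98 mm is 0.1225, 92 mm is 0.115.

{"api": "send_rows", "payload": {"series": [[0, 0.0013, 0.05, 0, 0, 0, 0.8], [0, 0.0013, 0.0938, 0, 0, 0, 0.8], [0, 0.0013, 0.115, 0, 0, 0, 0.8], [0, 0.0013, 0.1225, 0, 0, 0, 0.8], [0, 0.0013, 0.1225, 0, 0, 0, 0.8], [0, 0.0013, 0.1225, 0, 0, 0, 0.2], [0, 0.0013, 0.1225, 0, 0, 0, 0.2], [0, 0.0013, 0.1225, 0, 0, 0, 0.2], [0, 0.0013, 0.1225, 0, 0, 0, 0.2], [0, 0.0013, 0.1225, 0, 0, 0, 0.2], [0, 0.0013, 0.1225, 0, 0, 0, 0.2], [0, 0.0013, 0.1225, 0, 0, 0, 0.2], [0, 0.0013, 0.1225, 0, 0, 0, 0.2], [0, 0.0013, 0.1225, 0, 0, 0, 0.2]]}}

```text
time: 15.13
ee_pos: [0.4018, -0.3392, 0.0138]
tcp_rot: [180.0, -0.0, 90.0]
ft_force: [-0.8, 1.4, 7.8]
grip_width: 0.385
finger_force: 30.0
```

{"api": "send_rows", "payload": {"series": [[0, 0, -0.0125, 0, 0, 0, 0.2], [0, 0, -0.0438, 0, 0, 0, 0.2], [0, 0, -0.0875, 0, 0, 0, 0.2], [0, 0, -0.1313, 0, 0, 0, 0.2], [0.0188, 0.0125, -0.1688, 0, 0, 0, 0.2], [0.0563, 0.0313, -0.1875, 0, 0, 0, 0.2], [0.1, 0.05, -0.1938, 0, 0, 0, 0.2], [0.1438, 0.075, -0.1938, 0, 0, 0, 0.2], [0.1875, 0.0975, -0.1938, 0, 0, 0, 0.2], [0.2325, 0.12, -0.1938, 0, 0, 0, 0.2], [0.2775, 0.1425, -0.1938, 0, 0, 0, 0.2], [0.3225, 0.165, -0.1938, 0, 0, 0, 0.2], [0.3675, 0.1875, -0.1938, 0, 0, 0, 0.2], [0.4125, 0.21, -0.1938, 0, 0, 0, 0.2], [0.4575, 0.2325, -0.1938, 0, 0, 0, 0.2], [0.5025, 0.255, -0.1938, 0, 0, 0, 0.2], [0.5475, 0.2775, -0.1938, 0, 0, 0, 0.2], [0.5875, 0.2938, -0.1938, 0, 0, 0, 0.2], [0.6125, 0.2963, -0.1938, 0, 0, 0, 0.2], [0.6238, 0.2963, -0.175, 0, 0, 0, 0.2]]}}

```text
time: 16.8
ee_pos: [0.6402, 0.1637, 0.1554]
tcp_rot: [179.8, -0.1, 90.2]
ft_force: [-0.4, 0.1, 0.1]
grip_width: 0.386
finger_force: 30.0
```

{"api": "send_rows", "payload": {"series": [[0, 0, 0.05, 0, 0, 0, 0.2], [0, 0, 0.1, 0, 0, 0, 0.2], [0, 0, 0.125, 0, 0, 0, 0.2], [0, 0, 0.1375, 0, 0, 0, 0.2], [0, 0, 0.1375, 0, 0, 0, 0.2], [0, 0, 0.1375, 0, 0, 0, 0.2]]}}

```text
time: 17.3
ee_pos: [0.639, 0.159, 0.0443]
tcp_rot: [180.0, 0.0, 89.9]
ft_force: [1.0, -0.3, 1.1]
grip_width: 0.384
finger_force: 30.0
```

```bash
python3 - <<'E'
from h import *
shot('scene','s4');im=cv2.imread('pics/s4.png')
cv2.imwrite('pics/s4c.png',cv2.resize(im[150:270,200:360],None,fx=4.5,fy=4.5,interpolation=cv2.INTER_CUBIC))
print(arm.get_state()['ee_pos'])
yaw=np.radians(-.8)
for P in [(.6395,.160,.012),(.6385,.088,.012)]: print((pix('scene',P)-[200,150])*4.5)
E
```

```text
[0.63948171 0.15932334 0.04502537]
[276.84303105 257.82100831]
[383.88112929 293.97677907]
```

View pics/s4c.png

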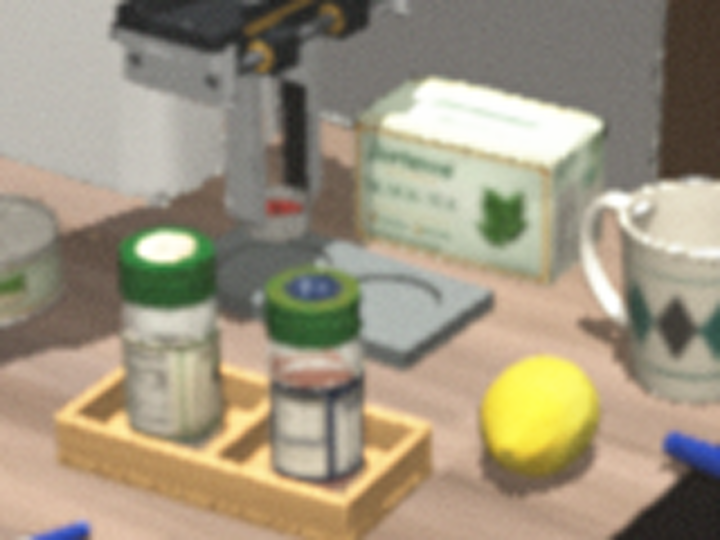

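The candle is held level over the far recess, and the box and mug are clear. Lower it.

To row units: 28.5 mm is 0.0356, 26 mm is 0.0325.

{"api": "send_rows", "payload": {"series": [[0, 0, 0.0225, 0, 0, 0, 0.2], [0, 0, 0.0325, 0, 0, 0, 0.2], [0, 0, 0.0356, 0, 0, 0, 0.2], [0, 0, 0.0356, 0, 0, 0, 0.2], [0, 0, 0.0356, 0, 0, 0, 0.2]]}}

```text
time: 17.77
ee_pos: [0.639, 0.1598, 0.0159]
tcp_rot: [180.0, -0.0, 90.0]
ft_force: [0.7, 0.4, 0.7]
grip_width: 0.386
finger_force: 30.0
```

To row units: 1.2 mm is 0.0015, 0.6 mm is 0.0008.

{"api": "send_rows", "payload": {"series": [[0, 0, 0.0008, 0, 0, 0, 0.2], [0, 0, 0.0015, 0, 0, 0, 0.2], [0, 0, 0.0015, 0, 0, 0, 0.2]]}}

```text
time: 18.02
ee_pos: [0.6391, 0.1599, 0.0149]
tcp_rot: [180.0, -0.0, 90.0]
ft_force: [-3.1, -0.3, 9.9]
grip_width: 0.391
finger_force: 30.0
```

To row units: -490 mm is -0.6125, -155 mm is -0.1938.

{"api": "send_rows", "payload": {"series": [[0, 0, -0.0006, 0, 0, 0, 0.5], [0, 0, -0.0006, 0, 0, 0, 0.6], [0, 0, -0.0006, 0, 0, 0, 0.6], [0, 0, -0.0188, 0, 0, 0, 0.6], [0, 0, -0.0625, 0, 0, 0, 0.6], [0, 0, -0.1125, 0, 0, 0, 0.6], [0, 0, -0.1625, 0, 0, 0, 0.8], [-0.0375, 0, -0.1938, 0, 0, 0, 0.8], [-0.0875, -0.0063, -0.1938, 0, 0, 0, 0.8], [-0.1375, -0.0125, -0.1938, 0, 0, 0, 0.8], [-0.1875, -0.025, -0.1938, 0, 0, 0, 0.8], [-0.2375, -0.0375, -0.1938, 0, 0, 0, 0.8], [-0.2875, -0.05, -0.1938, 0, 0, 0, 0.8], [-0.3375, -0.0625, -0.1938, 0, 0, 0, 0.8], [-0.3875, -0.0725, -0.1938, 0, 0, 0, 0.8], [-0.4375, -0.0725, -0.1938, 0, 0, 0, 0.8], [-0.4875, -0.0725, -0.1875, 0, 0, 0, 0.8], [-0.5375, -0.0725, -0.175, 0, 0, 0, 0.8], [-0.5813, -0.0725, -0.1563, 0, 0, 0, 0.8], [-0.6125, -0.0725, -0.125, 0, 0, 0, 0.8]]}}

```text
time: 19.68
ee_pos: [0.5807, -0.3348, 0.1162]
tcp_rot: [179.8, 0.1, 89.9]
ft_force: [0.8, 0.3, 0.0]
grip_width: 0.8
finger_force: 0.0
```

To row units: 40 mm is 0.05, 30 mm is 0.0375.

{"api": "send_rows", "payload": {"series": [[0, 0, 0.0375, 0, 0, 0, 0.8], [0, 0, 0.05, 0, 0, 0, 0.8], [0, 0, 0.05, 0, 0, 0, 0.8], [0, 0, 0.05, 0, 0, 0, 0.8]]}}

```text
time: 20.02
ee_pos: [0.581, -0.3294, 0.0748]
tcp_rot: [-180.0, -0.0, 90.1]
ft_force: [0.2, 0.2, 0.8]
grip_width: 0.801
finger_force: 0.0
```

```bash
python3 - <<'E'
from h import *
shot('scene','s5');shot('top','t5');im=cv2.imread('pics/s5.png');t=cv2.imread('pics/t5.png')
z=lambda a:cv2.resize(a,(390,390),interpolation=cv2.INTER_CUBIC)
cv2.imwrite('pics/s5c.png',np.hstack([z(im[235:325,385:475]),z(t[165:265,190:290])]))
s=arm.get_state();print(s['ee_pos'],s['tcp_rot'])
E
```

```text
[ 0.58179715 -0.32962161  0.07576718] [1.79887586e+02 2.68713620e-02 9.00771779e+01]
```

View pics/s5c.png

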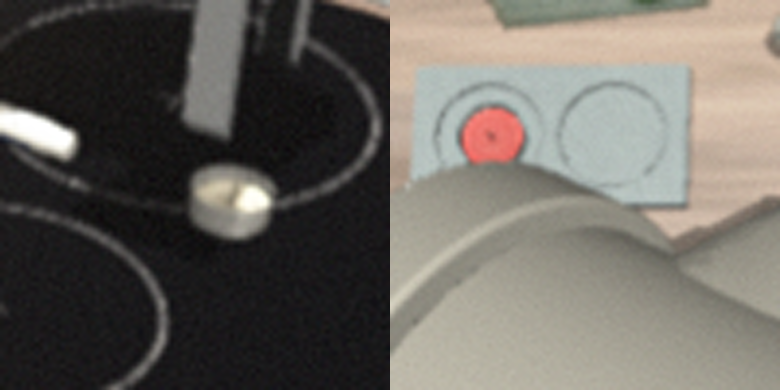

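The red candle lies centred in the left recess and the white one sits untouched under the gripper. Grasp it.

To row units: 62 mm is 0.0775, 55 mm is 0.0688.

{"api": "send_rows", "payload": {"series": [[0, -0.0013, 0.0438, 0, 0, 0, 0.8], [0, -0.0013, 0.0688, 0, 0, 0, 0.8], [0, -0.0013, 0.0775, 0, 0, 0, 0.8], [0, -0.0013, 0.0775, 0, 0, 0, 0.8], [0, -0.0013, 0.0775, 0, 0, 0, 0.2], [0, -0.0013, 0.0775, 0, 0, 0, 0.2], [0, -0.0013, 0.0775, 0, 0, 0, 0.2], [0, -0.0013, 0.0775, 0, 0, 0, 0.2], [0, -0.0013, 0.0775, 0, 0, 0, 0.2], [0, -0.0013, 0.0775, 0, 0, 0, 0.2], [0, -0.0013, 0.0775, 0, 0, 0, 0.2], [0, -0.0013, 0.0775, 0, 0, 0, 0.2]]}}

```text
time: 21.12
ee_pos: [0.5798, -0.3303, 0.0121]
tcp_rot: [180.0, 0.0, 90.0]
ft_force: [-0.6, 1.3, 5.0]
grip_width: 0.385
finger_force: 30.0
```

To row units: -2 mm is -0.0025.

{"api": "send_rows", "payload": {"series": [[0, 0, 0, 0, 0, 0, 0.5], [0, 0, 0, 0, 0, 0, 0.5], [0, 0, -0.0025, 0, 0, 0, 0.5], [0, 0, -0.0025, 0, 0, 0, 0.5], [0, 0, -0.0025, 0, 0, 0, 0.2], [0, 0, -0.0025, 0, 0, 0, 0.2], [0, 0, -0.0025, 0, 0, 0, 0.2], [0, 0, -0.0025, 0, 0, 0, 0.2], [0, 0, -0.0025, 0, 0, 0, 0.2], [0, 0, -0.0025, 0, 0, 0, 0.2]]}}

```text
time: 21.95
ee_pos: [0.5796, -0.3303, 0.0138]
tcp_rot: [-180.0, 0.0, 90.0]
ft_force: [-0.5, -1.2, 1.7]
grip_width: 0.385
finger_force: 30.0
```

To row units: 418 mm is 0.5225, 410 mm is 0.5125.

{"api": "send_rows", "payload": {"series": [[0, 0, -0.0125, 0, 0, 0, 0.2], [0, 0, -0.0438, 0, 0, 0, 0.2], [0, 0, -0.0875, 0, 0, 0, 0.2], [0, 0, -0.1313, 0, 0, 0, 0.2], [0.0188, 0, -0.1688, 0, 0, 0, 0.2], [0.0563, 0.0063, -0.1875, 0, 0, 0, 0.2], [0.1063, 0.0125, -0.1938, 0, 0, 0, 0.2], [0.1563, 0.0188, -0.1938, 0, 0, 0, 0.2], [0.2063, 0.025, -0.1938, 0, 0, 0, 0.2], [0.2563, 0.0375, -0.1938, 0, 0, 0, 0.2], [0.3063, 0.05, -0.1938, 0, 0, 0, 0.2], [0.3563, 0.0625, -0.1938, 0, 0, 0, 0.2], [0.4063, 0.0738, -0.1938, 0, 0, 0, 0.2], [0.45, 0.0738, -0.1938, 0, 0, 0, 0.2], [0.4875, 0.0738, -0.1938, 0, 0, 0, 0.2], [0.5125, 0.0738, -0.1875, 0, 0, 0, 0.2], [0.5225, 0.0738, -0.1625, 0, 0, 0, 0.2], [0.5225, 0.0738, -0.1125, 0, 0, 0, 0.2], [0.5225, 0.0738, -0.075, 0, 0, 0, 0.2], [0.5225, 0.0738, -0.05, 0, 0, 0, 0.2]]}}

```text
time: 23.62
ee_pos: [0.6374, 0.0881, 0.0516]
tcp_rot: [-179.9, 0.0, 90.0]
ft_force: [-0.1, -0.8, -0.8]
grip_width: 0.385
finger_force: 30.0
```

To row units: 37.5 mm is 0.0469, 34 mm is 0.0425.

{"api": "send_rows", "payload": {"series": [[0, 0, 0.025, 0, 0, 0, 0.2], [0, 0, 0.0425, 0, 0, 0, 0.2], [0, 0, 0.0469, 0, 0, 0, 0.2], [0, 0, 0.0469, 0, 0, 0, 0.2], [0, 0, 0.0469, 0, 0, 0, 0.2]]}}

```text
time: 24.03
ee_pos: [0.6392, 0.0877, 0.0172]
tcp_rot: [179.9, -0.0, 90.0]
ft_force: [-0.1, -0.6, -0.1]
grip_width: 0.392
finger_force: 30.0
```

To row units: 2.2 mm is 0.0028, 1.7 mm is 0.0021.

{"api": "send_rows", "payload": {"series": [[0, 0, 0.0013, 0, 0, 0, 0.2], [0, 0, 0.0021, 0, 0, 0, 0.2], [0, 0, 0.0028, 0, 0, 0, 0.2], [0, 0, 0.0028, 0, 0, 0, 0.2]]}}

```text
time: 24.37
ee_pos: [0.639, 0.0879, 0.0147]
tcp_rot: [180.0, -0.0, 90.0]
ft_force: [-0.8, -0.4, 4.2]
grip_width: 0.386
finger_force: 30.0
```

To row units: -269 mm is -0.3363, -255 mm is -0.3188, 0.07 rad is 0.035.

{"api": "send_rows", "payload": {"series": [[0, 0, -0.0006, 0, 0, 0, 0.5], [0, 0, -0.0006, 0, 0, 0, 0.6], [0, 0, -0.0006, 0, 0, 0, 0.6], [0, 0, -0.0188, 0, 0, 0, 0.6], [0, 0, -0.0625, 0, 0, 0, 0.6], [0, 0, -0.1125, 0, 0, 0, 0.6], [0, 0, -0.1625, 0, 0, 0, 0.6], [-0.0375, 0, -0.1938, 0, 0, 0.035, 0.6], [-0.0875, -0.0125, -0.1938, 0, 0, 0.035, 0.6], [-0.1375, -0.025, -0.1938, 0, 0, 0.035, 0.6], [-0.1875, -0.0375, -0.1938, 0, 0, 0.035, 0.6], [-0.2375, -0.05, -0.1938, 0, 0, 0.035, 0.6], [-0.2813, -0.065, -0.1938, 0, 0, 0.035, 0.6], [-0.3188, -0.065, -0.1875, 0, 0, 0.035, 0.6], [-0.3363, -0.065, -0.1625, 0, 0, 0.035, 0.6], [-0.3363, -0.065, -0.1188, 0, 0, 0.035, 0.6], [-0.3363, -0.065, -0.0875, 0, 0, 0.035, 0.6], [-0.3363, -0.065, -0.075, 0, 0, 0.035, 0.6], [-0.3363, -0.065, -0.075, 0, 0, 0.035, 0.6]]}}

```text
time: 25.95
ee_pos: [0.5855, -0.181, 0.0729]
tcp_rot: [-179.8, -0.0, 86.0]
ft_force: [0.1, 0.1, 0.5]
grip_width: 0.599
finger_force: 0.0
```

```bash
python3 - <<'E'
from h import *
shot('scene','s6');shot('top','t6');im=cv2.imread('pics/s6.png');t=cv2.imread('pics/t6.png')
z=lambda a:cv2.resize(a,(390,390),interpolation=cv2.INTER_CUBIC)
cv2.imwrite('pics/s6c.png',np.hstack([z(im[210:310,330:430]),z(t[165:265,190:290])]))
s=arm.get_state();print(s['ee_pos'],s['tcp_rot'])
E
```

```text
[ 0.58711726 -0.1814534   0.07541402] [1.79959050e+02 1.77132329e-02 8.59844198e+01]
```

View pics/s6c.png

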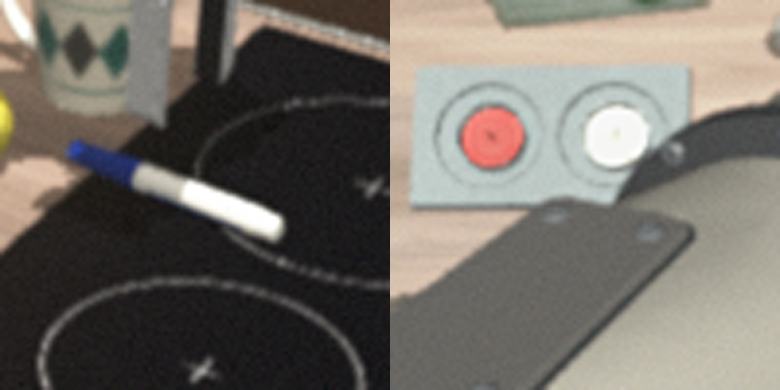

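Both candles lie in their recesses; the pen is untouched under the gripper. Grasp the pen.

To row units: 65 mm is 0.0813, 57 mm is 0.0713.

{"api": "send_rows", "payload": {"series": [[0, 0, 0.0438, 0, 0, 0, 0.6], [0, 0, 0.0713, 0, 0, 0, 0.6], [0, 0, 0.0813, 0, 0, 0, 0.6], [0, 0, 0.0813, 0, 0, 0, 0.6], [0, 0, 0.0813, 0, 0, 0, 0], [0, 0, 0.0813, 0, 0, 0, 0], [0, 0, 0.0813, 0, 0, 0, 0], [0, 0, 0.0813, 0, 0, 0, 0], [0, 0, 0.0813, 0, 0, 0, 0], [0, 0, 0.0813, 0, 0, 0, 0], [0, 0, 0.0813, 0, 0, 0, 0], [0, 0, 0.0813, 0, 0, 0, 0]]}}

```text
time: 27.05
ee_pos: [0.5868, -0.1812, 0.0093]
tcp_rot: [180.0, -0.0, 86.0]
ft_force: [-0.7, 1.4, 5.7]
grip_width: 0.153
finger_force: 30.0
```

To row units: 455 mm is 0.5688, 448 mm is 0.56, -0.197 rad is -0.0985.

{"api": "send_rows", "payload": {"series": [[0, 0, -0.0125, 0, 0, 0, 0], [0, 0, -0.0438, 0, 0, 0, 0], [0, 0, -0.0875, 0, 0, 0, 0], [0, 0, -0.1313, 0, 0, 0, 0], [0.0188, -0.0088, -0.1688, 0, 0, 0, 0], [0.0563, -0.025, -0.1938, 0, 0, 0, 0], [0.1, -0.0475, -0.2, 0, 0, 0, 0], [0.1438, -0.0725, -0.2, 0, 0, -0.025, 0], [0.1888, -0.0963, -0.2, 0, 0, -0.05, 0], [0.2338, -0.12, -0.2, 0, 0, -0.075, 0], [0.2788, -0.1438, -0.2, 0, 0, -0.0985, 0], [0.3238, -0.1675, -0.2, 0, 0, -0.0985, 0], [0.3688, -0.1913, -0.2, 0, 0, -0.0985, 0], [0.4138, -0.215, -0.2, 0, 0, -0.0985, 0], [0.4588, -0.2375, -0.2, 0, 0, -0.0985, 0], [0.5025, -0.26, -0.2, 0, 0, -0.0985, 0], [0.5375, -0.2788, -0.1938, 0, 0, -0.0985, 0], [0.56, -0.29, -0.1688, 0, 0, -0.0985, 0], [0.5688, -0.295, -0.1313, 0, 0, -0.0985, 0], [0.5688, -0.295, -0.0875, 0, 0, -0.0985, 0]]}}

```text
time: 28.72
ee_pos: [0.3828, 0.2922, 0.0795]
tcp_rot: [179.9, -0.2, 97.5]
ft_force: [-0.4, 0.9, -0.2]
grip_width: 0.154
finger_force: 30.0
```

To row units: 28 mm is 0.035, 20 mm is 0.025.

{"api": "send_rows", "payload": {"series": [[0, 0, 0.025, 0, 0, 0, 0], [0, 0, 0.035, 0, 0, 0, 0], [0, 0, 0.035, 0, 0, 0, 0], [0, 0, 0.035, 0, 0, 0, 0]]}}

```text
time: 29.05
ee_pos: [0.3835, 0.289, 0.0519]
tcp_rot: [180.0, 0.0, 97.2]
ft_force: [-0.8, 1.0, 0.0]
grip_width: 0.157
finger_force: 30.0
```

```bash
python3 - <<'E'
from h import *
shot('scene','s7');shot('top','t7');im=cv2.imread('pics/s7.png');t=cv2.imread('pics/t7.png')
z=lambda a:cv2.resize(a,(390,390),interpolation=cv2.INTER_CUBIC)
cv2.imwrite('pics/s7c.png',np.hstack([z(im[170:300,110:240]),z(t[255:365,100:210])]))
s=arm.get_state();print(s['ee_pos'],s['tcp_rot'])
E
```

```text
[0.38382626 0.28969451 0.05253715] [ 1.79921112e+02 -8.98145160e-02  9.72452433e+01]
```

View pics/s7c.png

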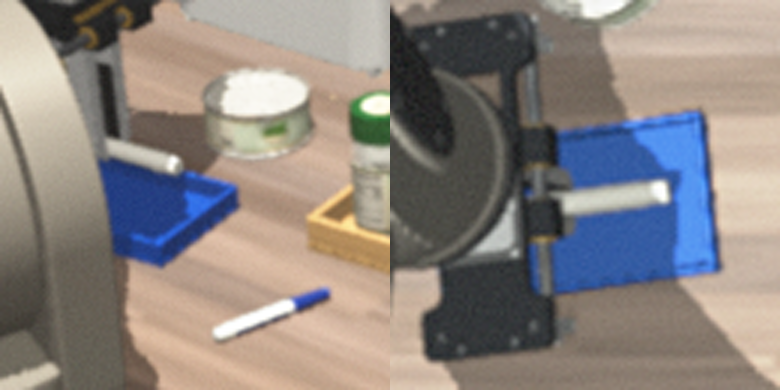

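The pen is parallel to the tray, with its end about 12 mm inside the end wall. Lower it.

To row units: 43 mm is 0.0538, 42 mm is 0.0525.

{"api": "send_rows", "payload": {"series": [[0, 0, 0.025, 0, 0, 0, 0], [0, 0, 0.045, 0, 0, 0, 0], [0, 0, 0.0525, 0, 0, 0, 0], [0, 0, 0.0538, 0, 0, 0, 0], [0, 0, 0.0538, 0, 0, 0, 0]]}}

```text
time: 29.57
ee_pos: [0.3834, 0.2893, 0.0088]
tcp_rot: [180.0, -0.0, 97.2]
ft_force: [0.9, 0.4, 0.0]
grip_width: 0.156
finger_force: 30.0
```

To row units: 1.5 mm is 0.0019, 0.8 mm is 0.001.

{"api": "send_rows", "payload": {"series": [[0, 0, 0.001, 0, 0, 0, 0], [0, 0, 0.0019, 0, 0, 0, 0], [0, 0, 0.0019, 0, 0, 0, 0]]}}

```text
time: 29.82
ee_pos: [0.3835, 0.2896, 0.0073]
tcp_rot: [179.9, -0.1, 97.3]
ft_force: [-1.1, -0.5, 6.6]
grip_width: 0.158
finger_force: 30.0
```

Contact. Release, rise, and clear the cameras' view.

To row units: 250 mm is 0.3125, 220 mm is 0.275.

{"api": "send_rows", "payload": {"series": [[0, 0, 0, 0, 0, 0, 0.2], [0, 0, 0, 0, 0, 0, 0.25], [0, 0, 0, 0, 0, 0, 0.35], [0, 0, 0, 0, 0, 0, 0.4], [0, 0, 0, 0, 0, 0, 0.4], [0, 0, -0.0188, 0, 0, 0, 0.4], [0, 0, -0.0625, 0, 0, 0, 0.4], [0, 0, -0.1125, 0, 0, 0, 0.4], [0, 0, -0.1625, 0, 0, 0, 0.4], [0, 0, -0.2125, 0, 0, 0, 0.4], [0, 0, -0.25, 0, 0, 0, 0.4], [0.0438, 0.025, -0.25, 0, 0, 0, 0.4], [0.0875, 0.05, -0.25, 0, 0, 0, 0.4], [0.1313, 0.0625, -0.25, 0, 0, 0, 0.4], [0.175, 0.0625, -0.25, 0, 0, 0, 0.4], [0.225, 0.0625, -0.25, 0, 0, 0, 0.4], [0.275, 0.0625, -0.25, 0, 0, 0, 0.4], [0.3125, 0.0625, -0.25, 0, 0, 0, 0.4], [0.3125, 0.0625, -0.25, 0, 0, 0, 0.4], [0.3125, 0.0625, -0.25, 0, 0, 0, 0.4]]}}

```text
time: 31.48
ee_pos: [0.4, 0.5447, 0.2055]
tcp_rot: [-180.0, 0.1, 97.4]
ft_force: [0.9, -0.5, 0.2]
grip_width: 0.399
finger_force: 0.0
```

```bash
python3 - <<'E'
from h import *
shot('top','t8');t=cv2.imread('pics/t8.png')
cv2.imwrite('pics/t8c.png',cv2.resize(t[140:365,90:380],None,fx=2.6,fy=2.6,interpolation=cv2.INTER_CUBIC))
E
```

```text
(no output)
```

View pics/t8c.png

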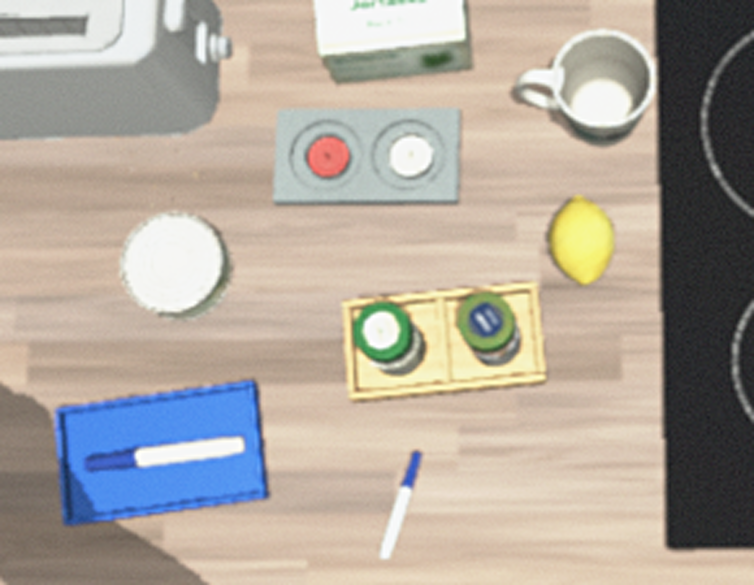

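All five things are in place: the pen lies inside the blue tray at crop (165,453), both candles are in their recesses, both jars stand in their bays, and the tin and mug have not moved.

```bash
python3 -c "
from workcell import arm
print(arm.finish_job())"
```

```text
the job is handed in; nothing more can be done
None
```

The job is handed in at about 31 s: the last picture shows both jars upright in their bays, both tea lights flat in their recesses, the larger pen lying in the blue tray, and the tin and mug left where they were.

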